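Roll a belt pulley on its rim into its parking rack

ROBOT

A 6-joint arm with a two-finger parallel gripper is mounted at the origin on the work surface. World frame = base frame: x ahead of the robot, y to its left, z up, the work surface at z = 0. Lengths are in m, angles in rad, forces in N, time in s.
With the tool pointing down it reaches from about 0.375 to 0.9 m from the base axis. Payload 3.1 kg.
Tool frame: the origin (TCP) lies between the finger pads; the fingertips stand manip.nose_length ahead of it and the grasp point (between the pads) lies 5 mm behind it (manip.nose_length is the distance from the TCP to the fingertips, in m); z points along the fingers, y is the line along which they close (so a half turn about z gives the same grasp; the last joint's range is limited). The gripper opens to 85 mm and grips with 20 to 120 N. Pads are 22 mm wide; open, the fingers measure 114 mm over their backs; the gripper's body (76 mm by 85 mm) begins 54 mm behind the grasp point. The pads swing forward as they close: fully open they stand 13 mm farther back than shut.
Start: joints at [-1.429, 0.527, 1.433, -0, 1.181, -0.178], TCP at [0.197, -0.593, 0.245] pointing down, gripper open.
Joint ranges: [-3.08, 3.08], [-0.75, 2.2], [0.22, 2.44], [-1.43, 4.57], [0, 2.65], [-2.85, 2.85]. Speed limits (rad/s): [2.79, 2.79, 3.14, 3.14, 3.14, 3.14].

INTERFACE

Orientations are given as a unit quaternion [x, y, z, w].
In Python, from station import monitor, eyes, job, manip gives the robot as it stands.
- The arm moves only by the shell command python3 -m pendant 'ROWS' [FORCE]. ROWS is JSON, a list that holds one entry, the list of rows, each a list of 7 numbers: the shift along the tool's x, y, z as a fraction of full scale, then the turn, a rotation vector about the tool's x, y, z as a fraction of full scale, then the opening, from 0 (shut) to 1 (fully open). A call has 1 to 20 rows; each row shifts and turns the commanded pose from where the row before left it, along the tool's axes as they then stand; what a row does not reach is not made up. Full scale, the value 1, is 800 mm for a shift and 0.12 rad for a turn. A row lasts 1/10 s, in which the tool goes at most 50 mm and 8.59 degrees, less where a joint would pass 70% of its speed; a pose out of reach is approached as far as the arm can. A call with a number of a shift or a turn outside -1 to 1 is refused whole. A call with a gripper value outside its range is refused whole. The fingers move at their own pace and stop on an object; FORCE is the grip in N (left out, the last holds). Time passes only in rows, so rows that do not move let the fingers close. It gives the time, the measured TCP pose, the force, the opening and the grip force at its end, in the units of the state.
- monitor.sense(): the state, without advancing time (a new reading comes with each control period).
- eyes.snapshot(name): name is "side" or "top" or "wrist"; returns a dict with "pixels" (384x512x3 uint8, red, green, blue), "depth" (384x512 float32, m along the optical axis (not along the pixel's ray), 0 where there is no reading), "intrinsics" (3x3 intrinsics, pixels), "eye" and "attitude" of the camera in the world. Camera axes: x right, y down, z forward; pixel columns grow to the right and rows downward; lengths in m; the calibration is good to about 2 mm. A picture is of the moment at which its call begins.
- job.sign_off(): hands the job in; it is judged then, once.
The state is a dict: "t": time; "q": joint angles; "qd": joint speeds; "tau": joint torques, N m; "tcp_pos": TCP position; "tool_rot": TCP orientation; "force": force on the tool from outside, world axes, zero at the start; "ft_torque": the same for the moment, N m; "finger_gap": opening from 0.0 (shut) to 1.0 (fully open); "gripper_force": force on a finger pad.
Only numpy, scipy, OpenCV 4.12 (cv2) and the standard library are available. Lean on these libraries where they do the work, as an engineer would, in place of code of your own. Each camera call takes 0.05 s, during which the arm holds its last target. There are 200 camera calls.

TASK

Roll the aluminium belt pulley that stands on the bench along on its rim, into the wooden rack, over the low cross batten and up to the back stop: do not lift it, drag it along without turning, squeeze it or let it lean or fall over. Push it gently so that it never bangs into the stop, then lean on it lightly from behind for about a second to bed it home against the stop. Leave it parked upright between batten and stop, with the fingers clear and the other things on the bench left alone.

Things in the scene. Friction and masses are not known exactly. Their poses are not given: they have to be found in the camera images.
- pulley: Smooth aluminium pulley, a disc 90 mm across, 30 mm wide, about 0.4 kg, standing on its rim. Origin at its centre, 45 mm above the bench. y: wheel axis (level). At the start z points up and x within 0.06 rad of the rolling direction; both turn as it rolls. Slippery: friction about 0.35 on fingers, bench and wood. Unpushed, it soon stops. Over 20 N from the fingers mars it.
- rack: Low wooden rack fixed to the bench. Origin on the bench at the middle of its lane; x: rolling direction, towards the back stop; y: wheel axis; z up. The pulley starts at x -240 to -180, y -4 to 4 mm. Two side fences, 22 mm high, 12 mm thick, leave a lane 36 mm wide at x -58 to 58 mm. Any push or knock over 20 N of the pulley on the rack's parts dents them.
- mouth (a point): Middle of the rack's mouth on the bench, at rack x = -131 mm. From here the fences narrow from 68 mm apart to the 36 mm lane.
- seat (a point): Nominal centre of the parked pulley, 45 mm above the rack's origin. Back stop (18 x 72 x 60 mm block, face 46 mm past here) and batten sit on one firmly clamped slide that may stand up to 11 mm further in or out: this is not measured, so feel for the stop. Parked, the pulley has 2 mm of play between the two. 3 to 20 N of push on the rigid stop beds it.
- batten (a point): Nominal middle of the half-round batten across the lane, 16 mm before the seat, 2.5 mm high, 5 mm wide; it is off by the same up to 11 mm as the stop. The pulley meets it with its centre 15 mm before it, takes about 1 to 8 N of level push at hub height to climb it, then drops down behind it by itself, up to the back stop.
- case: Black instrument case, 80 x 300 x 50 mm, lying on the bench beyond the lane; origin at the centre of its underside. Leave alone.
- jar: Brown glass jar, 52 mm in diameter and 70 mm high; origin at the centre of its underside. Leave alone.
- driver: Screwdriver 170 mm long lying on the bench; origin at its middle, underneath. Leave alone.
- pot: White ceramic pot, 70 mm in diameter and 60 mm high; origin at the centre of its underside. Leave alone.
Not all that is in view belongs to the job. Of the things like the pulley, leave any that is green, purple or red; of the rest the larger one is meant.

How it is judged:
By the outcome, as a careful person would: the job done as asked, in the order asked, and still so for the second after the job is handed in, with the robot touching nothing.
It also fails if it takes over 72 s, if anything falls off the work surface, if the arm or the gripper's body presses on something with over 40 N, if the wrist force passes 120 N, or if a joint passes its speed limit or range.

## Working session

There is one attempt and no reset: what is moved stays moved. The work goes in short steps, Python scripts to look and compute and a shell command to move; the robot and the scene stay as the last step left them, time stands still between calls to the robot, and variables do not carry over. Pictures are saved under pics/ and viewed, at most 10 in all, crops included, and the job is handed in when it is done.

```bash
ls; mkdir -p pics; cat > h.py <<'E'
import numpy as np,cv2
from station import monitor,eyes,job,manip
from scipy.spatial.transform import Rotation as R
def snap(n):
    s=eyes.snapshot(n); K=np.array(s["intrinsics"]); a=np.array(s["attitude"])
    M=a if a.shape==(3,3) else R.from_quat(a).as_matrix()
    d=s["depth"]; v,u=np.mgrid[:d.shape[0],:d.shape[1]]
    c=np.stack([(u-K[0,2])/K[0,0],(v-K[1,2])/K[1,1],np.ones_like(d)],-1)
    s["rays"]=c@M.T; s["pts"]=np.array(s["eye"])+s["rays"]*d[...,None]
    return s
def save(s,f): cv2.imwrite(f,s["pixels"][...,::-1])
E
python3 - <<'E'
from h import *
st=monitor.sense();print(st,manip.nose_length)
a=[]
for n in("top","side"):
    s=snap(n);print(n,s["eye"],s["attitude"]);a.append(s["pixels"]);np.savez(n,**{k:s[k] for k in("pixels","pts","rays","eye")})
cv2.imwrite("pics/a.png",a[0][...,::-1]);cv2.imwrite("pics/b.png",a[1][...,::-1])
E
```

```text
pics
{'t': 0.0, 'q': array([-1.42853829e+00,  5.28490783e-01,  1.43387755e+00, -9.94518041e-06,
        1.18135381e+00, -1.78509678e-01]), 'qd': array([ 5.51621058e-04,  8.88909840e-04, -6.59353834e-04,  3.19126142e-05,
       -8.41261054e-05,  1.76849345e-03]), 'tau': array([ 1.48700397e-03, -4.42346585e+01, -1.78023291e+01, -1.68316938e-04,
        8.43710499e-03, -5.18846278e-06]), 'tcp_pos': array([ 0.19698393, -0.59244915,  0.2443263 ]), 'tool_rot': array([ 9.87165193e-01,  1.59698928e-01,  1.47008432e-05, -1.06465357e-03]), 'force': array([-0.66149113,  0.37740984, -0.57127549]), 'ft_torque': array([ 0.00646267,  0.06228371, -0.04285574]), 'gripper_force': 0.0, 'finger_gap': 0.9968193102659534} 0.014
top [0.49952899 0.04172289 1.43851631] [-0.70157098  0.71197315 -0.02613418  0.01447034]
side [0.08576821 0.77797123 0.75907861] [-0.24633443  0.8635428  -0.41978419  0.13188788]
```

View pics/a.png

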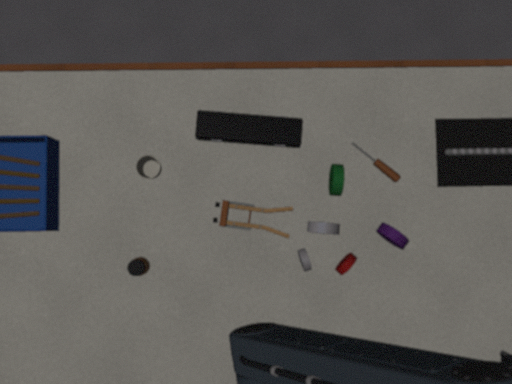

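View pics/b.png

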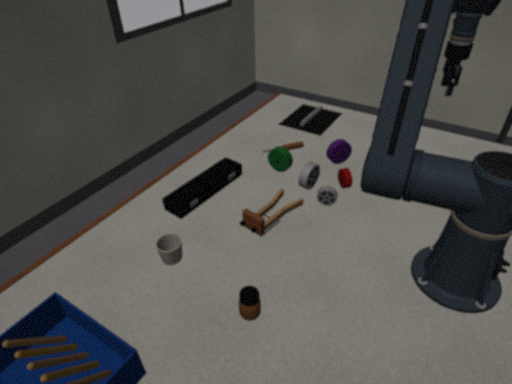

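The top view shows the silver pulley at (323,228) and the rack with its mouth at about (290,222) and stop at (224,214). Rolling goes left in the image (+y). A smaller grey disc stands at (305,260), and red, purple and green ones are nearby.

```bash
python3 - <<'E'
from h import *
s=np.load("top.npz");P=s["pts"];I=s["pixels"]
hsv=cv2.cvtColor(I,cv2.COLOR_RGB2HSV)
print("bench z",np.median(P[280:310,150:200,2]))
def reg(r0,r1,c0,c1,m):
    k=np.zeros(m.shape,bool);k[r0:r1,c0:c1]=1;return k&m
z=P[...,2]
eye=s["eye"];rays=s["rays"]
def cast(px,h):
    r=cv2.remap(rays.astype(np.float32),np.float32([[px[0]]]),np.float32([[px[1]]]),cv2.INTER_LINEAR)[0,0]
    return eye+r*(h-eye[2])/r[2]
# pulley
m=reg(215,242,300,345,z>0.02)
q=P[m];print("pulley n",len(q),"zmax",np.percentile(q[:,2],[50,95,99]))
t=P[reg(215,242,300,345,z>0.06)];print("top ext",t.min(0),t.max(0))
r=cv2.minAreaRect((q[:,:2]*1000).astype(np.float32));print("pulley rect",r)
# rack wood
wood=(hsv[...,0]<25)&(hsv[...,1]>70)
f=reg(195,245,235,296,wood&(z>0.008)&(z<0.04));st=reg(195,235,212,236,wood&(z>0.045))
q2=P[st];print("stop",len(q2),cv2.minAreaRect((q2[:,:2]*1000).astype(np.float32)),q2[:,2].mean())
n,l,stt,c=cv2.connectedComponentsWithStats(f.astype(np.uint8))
for i in range(1,n):
    if stt[i,4]>15:
        q3=P[l==i];print("comp",stt[i],q3.mean(0))
        for a in range(235,296,5):
            k=(l==i);k[:,:a]=0;k[:,a+5:]=0
            if k.any(): print(a,(P[k].mean(0)*1000).round(1),k.sum(), (np.ptp(P[k][:,0])*1000).round(1))
E
```

```text
bench z 0.0010983222681505422
pulley n 369 zmax [0.08481347 0.09393134 0.09692995]
top ext [ 0.47291053 -0.20315276  0.0600119 ] [0.50698779 0.04172289 1.43851631]
pulley rect ((497.1219787597656, -82.18123626708984), (246.98912048339844, 31.093801498413086), 84.09644317626953)
stop 161 ((532.6654052734375, 83.45126342773438), (66.29571533203125, 83.43856811523438), 0.0157159436494112) 0.07795952589141088
comp [235 205  58   8 207] [0.54432842 0.00575401 0.02315581]
235 [551.8  78.1  24.1] 18 8.7
240 [550.   64.5  21.7] 20 11.5
245 [548.1  50.3  23.3] 20 8.6
250 [545.   36.2  22.7] 20 8.7
255 [542.7  21.5  22.9] 17 8.7
260 [540.6   8.3  23.6] 14 8.8
265 [539.2  -5.8  22.9] 18 8.8
270 [540.9 -21.   22.6] 18 8.7
275 [541.3 -34.3  24.4] 19 8.7
280 [542.3 -48.9  23.7] 15 6.1
285 [543.6 -63.1  23.6] 20 8.8
290 [544.2 -73.5  22. ] 8 8.6
comp [235 222  54  16 194] [0.48935528 0.00981892 0.02364763]
235 [503.4  78.9  23.7] 19 8.7
240 [500.9  64.6  23.6] 17 8.7
245 [500.  51.  24.] 20 8.7
250 [497.2  36.6  22.2] 19 8.7
255 [495.   22.6  23.7] 16 8.6
260 [492.3   7.5  24.2] 12 5.8
265 [489.   -5.4  24.2] 20 11.5
270 [483.4 -19.5  22.6] 19 11.5
275 [478.  -33.8  23.6] 19 11.5
280 [472.9 -47.4  24. ] 19 14.2
285 [468.1 -59.6  24.8] 14 11.2
```

```bash
python3 - <<'E'
import cv2
i=cv2.imread("pics/a.png")[180:280,200:360];cv2.imwrite("pics/c.png",cv2.resize(i,(800,500),interpolation=cv2.INTER_CUBIC))
E
```

```text
(no output)
```

View pics/c.png

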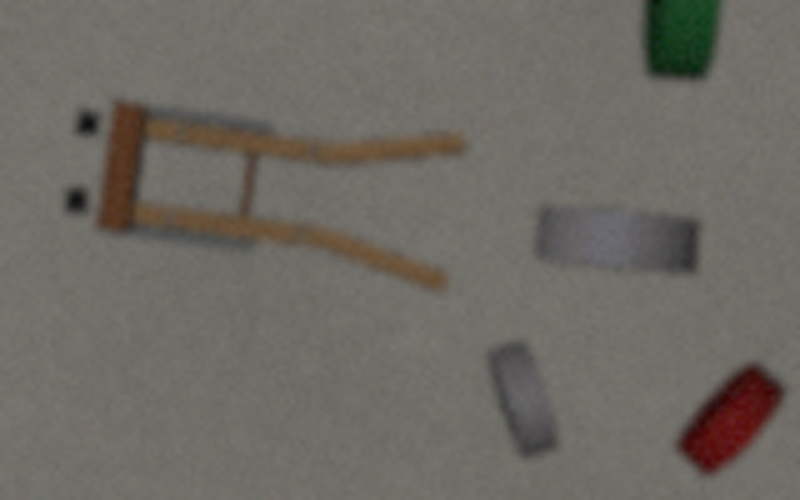

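Crop of the top view: the batten is at crop (249,185), the stop face at about x 140 and the fence ends at (462,145) and (443,280). The pulley spans (538–698, 205–270) in the crop. Next I fit the lane and the pulley.

```bash
cat > fit.py <<'E'
from h import *
def pulley(s,mask=None):
    P=s["pts"];z=P[...,2];I=s["pixels"].astype(int);sat=I.max(-1)-I.min(-1)
    x,y=P[...,0],P[...,1]
    m=(z>0.03)&(z<0.1)&(x>.455)&(x<.545)&(y>-.28)&(y<-.125)&(sat<40)
    m=cv2.morphologyEx(m.astype(np.uint8),cv2.MORPH_OPEN,np.ones((3,3)))>0
    return P[m]
U=np.array([np.sin(np.arctan(.158)),np.cos(np.arctan(.158))])
V=np.array([-U[1],U[0]])
def info(q):
    c0=np.array([.5164,.008])
    d=q[:,:2]-c0; a=d@U;b=d@V
    print("n",len(q),"along",(np.percentile(a,[1,50,99])*1e3).round(1),"across",(np.percentile(b,[1,50,99])*1e3).round(1),"ztop",np.percentile(q[:,2],95))
    t=q[:,2]>0.07
    # midline across per along bin -> yaw
    A=[];B=[]
    for k in np.arange(a.min(),a.max(),.005):
        w=(a>=k)&(a<k+.005)
        if w.sum()>8: A.append(k+.0025);B.append((b[w].min()+b[w].max())/2)
    p=np.polyfit(A,B,1);print("mid slope(rad, + = left)",p[0].round(3),"mid across mm",(np.mean(B)*1e3).round(1),"ctr along",(np.mean(A)*1e3).round(1))
E
python3 - <<'E'
from fit import *
s=np.load("top.npz");info(pulley(s))
print("U",U,"V",V)
eye,rays=s["eye"],s["rays"]
def cast(u,v,h):
    r=rays[int(round(v)),int(round(u))];return (eye+r*(h-eye[2])/r[2])[:2]
c0=np.array([.5164,.008])
for n,(cx,cy,h) in dict(batten=(249,185,.0025),stopTopFront=(140,170,.06),mouthF=(464,145,.022),mouthN=(446,282,.022)).items():
    w=cast(200+cx/5-.4,180+cy/5-.4,h);print(n,w.round(4),"along",((w-c0)@U*1e3).round(1),"across",((w-c0)@V*1e3).round(1))
E
```

```text
n 314 along [-213.8 -171.8 -137. ] across [-15.2   0.6  16.1] ztop 0.0939196741946068
mid slope(rad, + = left) 0.057 mid across mm 0.2 ctr along -173.5
U [0.15606402 0.98774694] V [-0.98774694  0.15606402]
batten [0.5214 0.0451] along 37.4 across 0.8
stopTopFront [0.5297 0.1027] along 95.6 across 1.7
mouthF [ 0.542  -0.0774] along -80.3 across -38.6
mouthN [ 0.4657 -0.0674] along -82.4 across 38.3
```

```bash
python3 -m pendant '[[[0.0384,-0.0239,0,0,0,0,0],[0.0384,-0.0239,0,0,0,0,0],[0.0384,-0.0239,0,0,0,0,0],[0.0384,-0.0239,0,0,0,0,0],[0.0384,-0.0239,0,0,0,0,0],[0.0384,-0.0239,0,0,0,0,0],[0.0384,-0.0239,0,0,0,0,0],[0.0384,-0.0239,0,0,0,0,0],[0.0384,-0.0239,0,0,0,0,0],[0.0384,-0.0239,0,0,0,0,0],[0.0384,-0.0239,0,0,0,0,0],[0.0384,-0.0239,0,0,0,0,0]]]'
python3 -m pendant '[[[0,0,0,0,0,-0.911,0],[0,0,0,0,0,-0.911,0],[0,0,0,0,0,-0.911,0],[0,0,0,0,0,-0.911,0],[0,0,0,0,0,-0.911,0],[0,0,0,0,0,-0.911,0],[0,0,0,0,0,-0.911,0],[0,0,0,0,0,-0.911,0],[0,0,0,0,0,-0.911,0],[0,0,0,0,0,-0.911,0],[0,0,0,0,0,0,0],[0,0,0,0,0,0,0]]]'
python3 - <<'E'
from fit import *
st=monitor.sense();M=R.from_quat(st["tool_rot"]).as_matrix()
print(st["t"],st["tcp_pos"],M.round(4),st["force"],st["finger_gap"])
s=snap("wrist");save(s,"pics/d.png");print(s["eye"]);info(pulley(s))
s=snap("top");info(pulley(s))
E
```

```text
t: 1.3
tcp_pos: [0.4751, -0.2577, 0.245]
tool_rot: [0.987, 0.16, -0.0, -0.0]
force: [-0.0, -0.8, 0.0]
finger_gap: 0.001
gripper_force: 0.0
t: 2.5
tcp_pos: [0.4744, -0.259, 0.245]
tool_rot: [0.761, 0.649, -0.0, -0.0]
force: [-0.4, 0.2, -0.7]
finger_gap: 0.0
gripper_force: 0.0
2.5 [ 0.4744334  -0.25896212  0.24504555] [[ 1.584e-01  9.874e-01 -5.000e-04]
 [ 9.874e-01 -1.584e-01  5.000e-04]
 [ 4.000e-04 -6.000e-04 -1.000e+00]] [-0.43050187  0.21273342 -0.70425135] 0.0003356394188803182
[ 0.48632396 -0.18180616  0.37302177]
n 3196 along [-214.1 -173.1 -135.9] across [-13.1   2.5  17.8] ztop 0.08951828947777234
mid slope(rad, + = left) 0.025 mid across mm 2.1 ctr along -173.4
n 317 along [-214.2 -171.  -136.1] across [-15.2   0.4  16. ] ztop 0.09365085238031753
mid slope(rad, + = left) 0.054 mid across mm 0.1 ctr along -175.6
```

View pics/d.png

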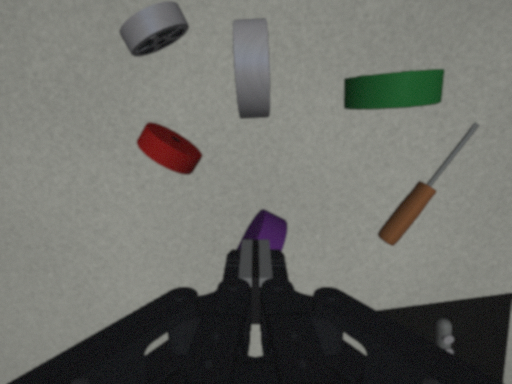

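The wrist view shows the pulley at (233–270, 18–118), about 2 mm left of the tool line and yawed left by roughly 0.04. The fingers point at the purple disc only in perspective: it lies well behind. Now descending behind the pulley.

```bash
python3 -m pendant '[[[0,0,0.05,0,0,0,0],[0,0,0.05,0,0,0,0],[0,0,0.05,0,0,0,0],[0,0,0.05,0,0,0,0],[0,0,0.048,0,0,0,0],[0.01,0,0,0,0,0,0],[0.01,0,0,0,0,0,0],[0.01,0,0,0,0,0,0],[0,0,0,0,0,0,0],[0,0,0,0,0,0,0]]]'
python3 - <<'E'
from fit import *
st=monitor.sense();print(st["tcp_pos"],st["force"])
s=snap("side");save(s,"pics/e.png");s=snap("wrist");info(pulley(s))
i=cv2.imread("pics/e.png")[120:260,220:380];cv2.imwrite("pics/e2.png",cv2.resize(i,(640,560),interpolation=cv2.INTER_CUBIC))
E
```

```text
t: 3.6
tcp_pos: [0.4795, -0.2356, 0.049]
tool_rot: [0.76, 0.65, 0.0, 0.002]
force: [-0.3, -1.2, 0.6]
finger_gap: -0.0
gripper_force: 0.0
[ 0.4794664  -0.23564826  0.04895678] [-0.31097241 -1.20516396  0.56073605]
n 33054 along [-255.5 -184.2 -145.3] across [-37.9   0.6  22.6] ztop 0.0936468973274883
mid slope(rad, + = left) 0.142 mid across mm -0.5 ctr along -196.4
```

View pics/e2.png

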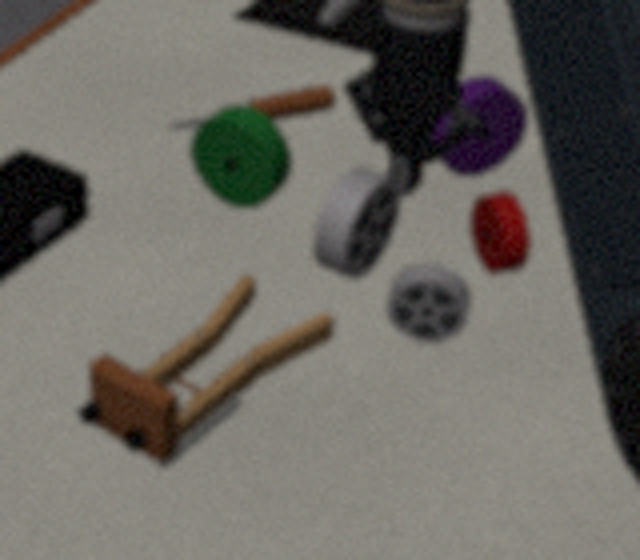

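```bash
python3 -m pendant '[[[0.0025,0,0,0,0,0,0],[0.0025,0,0,0,0,0,0],[0.0025,0,0,0,0,0,0],[0.0025,0,0,0,0,0,0],[0.0025,0,0,0,0,0,0],[0.0025,0,0,0,0,0,0],[0.0025,0,0,0,0,0,0],[0.0025,0,0,0,0,0,0],[0.0025,0,0,0,0,0,0],[0.0025,0,0,0,0,0,0],[0.0025,0,0,0,0,0,0],[0.0025,0,0,0,0,0,0],[0.0025,0,0,0,0,0,0],[0.0025,0,0,0,0,0,0],[0.0025,0,0,0,0,0,0],[0.0025,0,0,0,0,0,0],[0.0025,0,0,0,0,0,0],[0.0025,0,0,0,0,0,0],[0.0025,0,0,0,0,0,0],[0.0025,0,0,0,0,0,0]]]'
cat > look.py <<'E'
from fit import *
import sys
st=monitor.sense();tc=st["tcp_pos"][:2]-[.5164,.008]
ta=tc@U
print("t",st["t"],"tool along %.1f across %.1f z %.1f"%(ta*1e3,tc@V*1e3,st["tcp_pos"][2]*1e3),"F along %.2f"%(st["force"][:2]@U),st["force"])
s=snap("wrist");P=s["pts"];d=P[...,:2]-np.array([.5164,.008]);a=d@U;b=d@V;z=P[...,2]
for lo,hi in((.07,.1),(.03,.07)):
    m=(z>lo)&(z<hi)&(a>ta+.012)&(a<ta+.12)&(abs(b)<.03)
    if m.sum()<50: print("none");continue
    A=[];B=[]
    for k in np.arange(a[m].min(),a[m].max(),.004):
        w=m&(a>=k)&(a<k+.004)
        if w.sum()>30: A.append(k+.002);B.append(np.percentile(b[w],[2,98]).mean())
    p=np.polyfit(A,B,1) if len(A)>2 else [0,0]
    print(lo,"along",(np.percentile(a[m],[1,99])*1e3).round(1),"across",(np.percentile(b[m],[2,98])*1e3).round(1),"yaw",round(p[0],3),"ztop",np.percentile(z[m],98).round(4))
if len(sys.argv)>1: save(s,sys.argv[1])
E
python3 look.py pics/f.png
```

```text
t: 5.7
tcp_pos: [0.4846, -0.1957, 0.0469]
tool_rot: [0.76, 0.65, -0.0, -0.0]
force: [0.2, 0.1, 0.4]
finger_gap: -0.002
gripper_force: 0.1
t 5.7 tool along -206.2 across -0.4 z 46.9 F along 0.09 [0.20404553 0.05408359 0.41214478]
0.07 along [-193.7 -115.2] across [-10.7  18.8] yaw 0.062 ztop 0.0971
0.03 along [-190.5 -107.8] across [-8.3 19.9] yaw 0.045 ztop 0.0699
```

View pics/f.png

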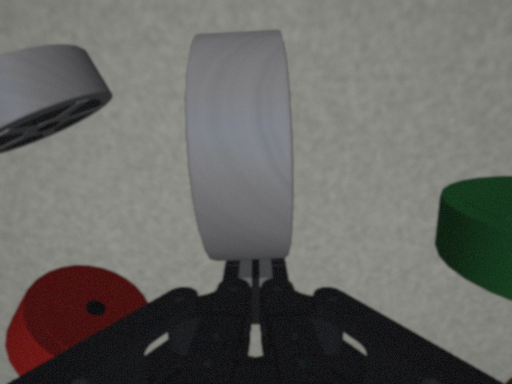

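The wrist view shows the pulley at (187–293, 30–260), drifted 4 mm left with yaw about 0.05 left. The fingertips at (227–285, 262) push to the right of its middle, so I'll back off, shift left and push on the left half to turn it right.

```bash
python3 -m pendant '[[[-0.006,0,0,0,0,0,0],[0,-0.015,0,0,0,0,0],[0,0,0,0,0,0,0],[0.003,0,0,0,0,0,0],[0.003,0,0,0,0,0,0],[0.004,0,0,0,0,0,0],[0.004,0,0,0,0,0,0],[0.004,0,0,0,0,0,0],[0.004,0,0,0,0,0,0],[0.004,0,0,0,0,0,0],[0.004,0,0,0,0,0,0],[0,0,0,0,0,0,0],[0,0,0,0,0,0,0]]]'; python3 look.py
```

```text
t: 7.05
tcp_pos: [0.4758, -0.175, 0.0469]
tool_rot: [0.76, 0.65, -0.0, 0.0]
force: [-0.6, -0.5, -0.2]
finger_gap: -0.004
gripper_force: 0.0
t 7.05 tool along -187.1 across 11.6 z 46.9 F along -0.64 [-0.62673449 -0.54766574 -0.18536689]
0.07 along [-174.4  -90.5] across [-9.  20.3] yaw 0.009 ztop 0.097
0.03 along [-165.1  -82.2] across [-7.2 20.9] yaw 0.044 ztop 0.0699
```

```bash
python3 -m pendant '[[[0.003,0,0,0,0,0,0],[0.004,0,0,0,0,0,0],[0.004,0,0,0,0,0,0],[0.004,0,0,0,0,0,0],[0.004,0,0,0,0,0,0],[0.004,0,0,0,0,0,0],[0,0,0,0,0,0,0],[0,0,0,0,0,0,0]]]'; python3 look.py pics/g.png
```

```text
t: 7.9
tcp_pos: [0.4786, -0.1567, 0.0469]
tool_rot: [0.76, 0.65, 0.0, 0.0]
force: [-0.6, -0.4, 0.0]
finger_gap: -0.003
gripper_force: 0.0
t 7.9 tool along -168.6 across 11.6 z 46.9 F along -0.53 [-0.56385191 -0.44435349  0.0407257 ]
0.07 along [-155.9  -71.8] across [-8.2 20.9] yaw 0.013 ztop 0.0969
0.03 along [-147.8  -64.1] across [-6.4 21.7] yaw 0.016 ztop 0.0699
```

View pics/g.png

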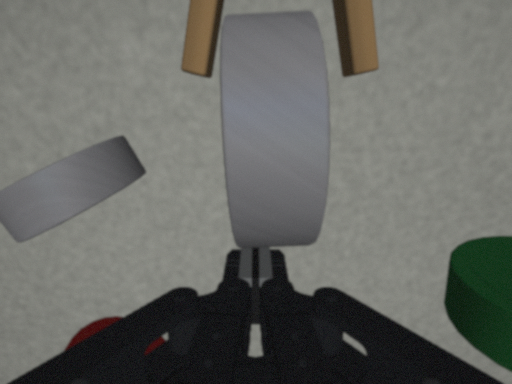

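The wrist view shows the pulley at (221–329, 12–245) about to enter between the fence ends at (197,75) and (360,72). It is nearly parallel but about 4 mm left, so I'll turn the pusher about 0.08 rad right to steer it.

```bash
python3 -m pendant '[[[-0.003,0,0,0,0,0,0],[0,0,0,0,0,0.7,0],[0,0,0,0,0,0,0],[0.003,0,0,0,0,0,0],[0.004,0,0,0,0,0,0],[0.004,0,0,0,0,0,0],[0.004,0,0,0,0,0,0],[0.004,0,0,0,0,0,0],[0.004,0,0,0,0,0,0],[0.004,0,0,0,0,0,0],[0,0,0,0,0,0,0],[0,0,0,0,0,0,0]]]'; python3 look.py
```

```text
t: 9.15
tcp_pos: [0.4834, -0.1381, 0.0469]
tool_rot: [0.787, 0.617, -0.0, 0.0]
force: [0.3, 0.2, 0.4]
finger_gap: -0.0
gripper_force: 0.0
t 9.15 tool along -149.5 across 9.8 z 46.9 F along 0.20 [0.27974791 0.15510635 0.36016088]
0.07 along [-137.   -53.6] across [-7.3 21.6] yaw -0.021 ztop 0.0968
0.03 along [-126.7  -45.2] across [-5.5 22.2] yaw 0.057 ztop 0.0699
```

```bash
python3 -m pendant '[[[-0.003,0,0,0,0,0,0],[0,-0.002,0,0,0,0.5,0],[0,0,0,0,0,0,0],[0.003,0,0,0,0,0,0],[0.004,0,0,0,0,0,0],[0.004,0,0,0,0,0,0],[0.004,0,0,0,0,0,0],[0.004,0,0,0,0,0,0],[0.004,0,0,0,0,0,0],[0,0,0,0,0,0,0],[0,0,0,0,0,0,0]]]'; python3 look.py pics/i.png
```

```text
t: 10.3
tcp_pos: [0.4868, -0.1225, 0.0469]
tool_rot: [0.805, 0.593, 0.0, 0.0]
force: [-0.1, -0.2, -0.3]
finger_gap: -0.004
gripper_force: 0.0
t 10.3 tool along -133.6 across 8.9 z 46.9 F along -0.18 [-0.09200477 -0.16404188 -0.25261352]
0.07 along [-121.2  -37.3] across [-6.9 22.1] yaw -0.014 ztop 0.0969
0.03 along [-112.4  -29.2] across [-6.  22.7] yaw 0.04 ztop 0.0699
```

View pics/i.png

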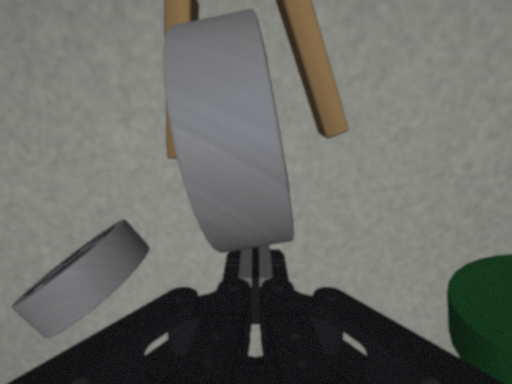

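The wrist view shows the pulley at (165–292, 12–250) roughly parallel to the lane but close to the left fence (166–195, 0–158). The right fence is at (280–345, 0–135). I need firmer taps farther left on its rear.

```bash
python3 -m pendant '[[[-0.005,0,0,0,0,0,0],[0,-0.009,0,0,0,0,0],[0,0,0,0,0,0,0],[0.004,0,0,0,0,0,0],[0.007,0,0,0,0,0,0],[0.007,0,0,0,0,0,0],[0.002,0,0,0,0,0,0],[0,0,0,0,0,0,0],[0,0,0,0,0,0,0],[0,0,0,0,0,0,0]]]'; python3 look.py pics/j.png
```

```text
t: 11.35
tcp_pos: [0.4834, -0.1091, 0.0469]
tool_rot: [0.805, 0.593, -0.0, 0.0]
force: [0.1, 1.0, 0.4]
finger_gap: 0.001
gripper_force: 0.0
t 11.35 tool along -120.8 across 14.3 z 46.9 F along 0.98 [0.1121851  0.97708718 0.43020213]
0.07 along [-108.4  -28. ] across [-6.6 23.3] yaw -0.051 ztop 0.097
0.03 along [-103.6  -20.6] across [-6.1 21.8] yaw 0.011 ztop 0.0699
```

View pics/j.png

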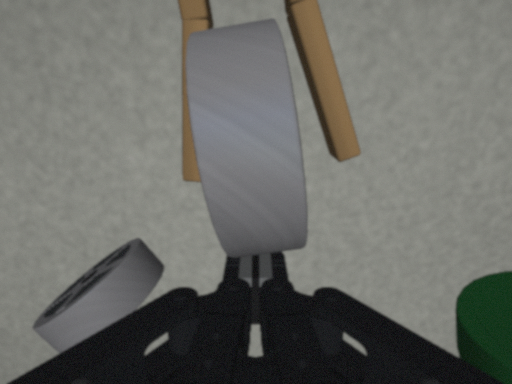

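The wrist view shows the pulley at (188–307, 20–255), now turned slightly right. The left fence is at (182–208, 0–180) and the right one at (290–358, 0–158). I'll add numeric fence tracking and keep the last picture for the end.

```bash
cat >> look.py <<'E'
I=s["pixels"];hsv=cv2.cvtColor(I,cv2.COLOR_RGB2HSV)
wood=(hsv[...,0]<25)&(hsv[...,1]>80)&(z>.016)&(z<.03)
gr=(hsv[...,1]<60)&(z>.045)&(z<.098)&(abs(b)<.035)&(a>ta+.012)&(a<ta+.12)
f=lambda x:"-" if x.size<15 else str((np.percentile(x,[4,96])*1e3).round(1))
for k in np.arange(np.ceil(ta*100)/100,ta+.16,.01):
    w=(a>=k)&(a<k+.01)
    print(int(k*1e3),"L",f(b[wood&w&(b>0)]),"R",f(b[wood&w&(b<0)]),"P",f(b[gr&w]))
E
python3 -m pendant '[[[-0.004,0,0,0,0,0,0],[0,0,0,0,0,0,0],[0.004,0,0,0,0,0,0],[0.007,0,0,0,0,0,0],[0.007,0,0,0,0,0,0],[0.002,0,0,0,0,0,0],[0,0,0,0,0,0,0],[0,0,0,0,0,0,0]]]'; python3 look.py
```

```text
t: 12.2
tcp_pos: [0.4872, -0.0966, 0.0469]
tool_rot: [0.805, 0.593, 0.0, -0.0]
force: [-0.8, 0.2, 0.3]
finger_gap: 0.002
gripper_force: 0.0
t 12.2 tool along -107.9 across 12.5 z 46.9 F along 0.10 [-0.75265438  0.21531016  0.25143909]
0.07 along [-95.5 -14.4] across [-7.9 22.2] yaw -0.09 ztop 0.0969
0.03 along [-89.5  -6.2] across [-9.3 18.9] yaw -0.028 ztop 0.0698
-100 L - R - P [ 0.6 34.6]
-90 L - R - P [-4.7 21.8]
-80 L [38.3 44.7] R [-42.8 -31.9] P [-5.4 21.5]
-70 L [37.9 43. ] R [-40.7 -29.5] P [-5.9 21.1]
-60 L [37.2 40.8] R [-38.4 -27.1] P [-6.5 20.6]
-50 L [36.1 39. ] R [-36.  -24.9] P [-7.  20.1]
-40 L [34.7 37.2] R [-33.8 -22.5] P [-7.6 19.5]
-30 L [32.8 34.9] R [-31.4 -20.2] P [-8.1 18.9]
-20 L [30.4 32.6] R [-29.1 -17.9] P [-8.6 18.3]
-10 L [26.7 30.6] R [-27.6 -16.9] P [-8.5 17.8]
0 L [19.3 30.3] R [-27.5 -16.8] P -
9 L [19.3 30.4] R - P -
19 L - R - P -
29 L - R - P -
39 L - R - P -
49 L - R - P -
```

```bash
python3 -m pendant '[[[-0.004,0,0,0,0,0,0],[0,-0.002,0,0,0,0,0],[0.004,0,0,0,0,0,0],[0.007,0,0,0,0,0,0],[0.006,0,0,0,0,0,0],[0.002,0,0,0,0,0,0],[0,0,0,0,0,0,0],[0,0,0,0,0,0,0]]]'; python3 look.py
```

```text
t: 13.05
tcp_pos: [0.4893, -0.0847, 0.0469]
tool_rot: [0.805, 0.593, 0.0, 0.0]
force: [-0.1, -0.6, -0.7]
finger_gap: 0.0
gripper_force: 0.0
t 13.05 tool along -95.8 across 12.3 z 46.9 F along -0.59 [-0.11250478 -0.57506373 -0.66039872]
0.07 along [-83.5  -3.5] across [-8.9 21.7] yaw -0.089 ztop 0.0968
0.03 along [-78.7   4.6] across [-10.4  18. ] yaw -0.034 ztop 0.0698
-90 L - R - P [ 1.  34.6]
-80 L [37.3 44.5] R [-42.7 -31.8] P [-5.1 23.9]
-70 L [37.1 42.8] R [-40.8 -29.5] P [-5.9 21. ]
-60 L [36.5 40.7] R [-38.5 -27.2] P [-6.6 20.5]
-50 L [35.7 38.7] R [-36.2 -25. ] P [-7.3 19.9]
-40 L [34.6 36.7] R [-33.8 -22.7] P [-7.9 19.3]
-30 L [33.7 35. ] R [-31.5 -20.3] P [-8.5 18.7]
-20 L - R [-29.3 -18.7] P [-9.1 18.1]
-10 L [28.8 30.6] R [-27.6 -18.1] P [-9.5 17.3]
0 L [25.6 30.7] R [-27.7 -17. ] P [-9.4 16.9]
9 L [19.4 30.4] R [-27.3 -16.7] P -
19 L [19.4 30.4] R - P -
29 L - R - P -
39 L - R - P -
49 L - R - P -
59 L - R - P -
```

```bash
python3 -m pendant '[[[-0.006,0,0,0,0,0,0],[0,0.002,0,0,0,-0.6,0],[0,0,0,0,0,0,0],[0.005,0,0,0,0,0,0],[0.004,0,0,0,0,0,0],[0.004,0,0,0,0,0,0],[0.004,0,0,0,0,0,0],[0.004,0,0,0,0,0,0],[0.004,0,0,0,0,0,0],[0.004,0,0,0,0,0,0],[0.004,0,0,0,0,0,0],[0,0,0,0,0,0,0],[0,0,0,0,0,0,0]]]'; python3 look.py
```

```text
t: 14.4
tcp_pos: [0.4953, -0.0641, 0.0469]
tool_rot: [0.783, 0.622, -0.0, -0.0]
force: [-0.5, -0.3, 0.1]
finger_gap: 0.0
gripper_force: 0.0
t 14.4 tool along -74.5 across 9.6 z 46.9 F along -0.36 [-0.52097224 -0.28352922  0.09318497]
0.07 along [-62.   20.3] across [-10.3  19.5] yaw -0.076 ztop 0.097
0.03 along [-54.6  28.6] across [-11.8  16.4] yaw -0.06 ztop 0.0698
-70 L [32.3 42.2] R [-40.7 -29.6] P [-0.  34.7]
-60 L [32.4 40.4] R [-38.4 -27.3] P [-6.2 22.8]
-50 L [32.2 38.3] R [-36.1 -25. ] P [-7.  19.6]
-40 L [31.8 36.4] R [-33.9 -23. ] P [-7.7 19.2]
-30 L [31.  34.3] R [-31.7 -22.5] P [-8.5 18.7]
-19 L [30.3 32.7] R [-29.6 -22.7] P [-9.1 18.1]
-9 L [29.  30.6] R [-27.9 -23.1] P [-9.7 17.4]
0 L [27.9 30.6] R [-27.5 -22.8] P [-10.3  16.8]
10 L [26.4 30.6] R [-27.6 -22.2] P [-10.8  16.1]
20 L [24.2 30.6] R [-27.5 -20.8] P [-10.9  15.4]
30 L [20.1 30.6] R [-27.4 -16.8] P -
40 L [19.6 30.6] R [-23.2 -16.5] P -
50 L - R - P -
60 L - R - P -
70 L - R - P -
80 L - R - P -
```

```bash
python3 -m pendant '[[[0.003,0,0,0,0,0,0],[0.004,0,0,0,0,0,0],[0.004,0,0,0,0,0,0],[0.004,0,0,0,0,0,0],[0.004,0,0,0,0,0,0],[0.002,0,0,0,0,0,0],[0,0,0,0,0,0,0],[0,0,0,0,0,0,0]]]'; python3 look.py
```

```text
t: 15.25
tcp_pos: [0.4991, -0.0478, 0.0469]
tool_rot: [0.783, 0.622, -0.0, -0.0]
force: [0.1, -0.4, -0.1]
finger_gap: -0.003
gripper_force: 0.0
t 15.25 tool along -57.8 across 8.4 z 46.9 F along -0.34 [ 0.08963019 -0.35926929 -0.1349391 ]
0.07 along [-45.4  36.4] across [-11.4  18.6] yaw -0.111 ztop 0.0967
0.03 along [36.3 44.4] across [-13.   14.8] yaw 1.004 ztop 0.0699
-50 L [31.4 38.3] R [-36.3 -25.2] P [-1.7 34.6]
-40 L [31.3 36.1] R [-34. -23.] P [-7.8 18.5]
-30 L [31.1 34.4] R [-31.6 -22.4] P [-8.4 18.5]
-19 L [30.5 32.5] R [-29.7 -23. ] P [-9.1 18. ]
-9 L [29.7 30.6] R [-27.7 -23.6] P [-9.7 17.4]
0 L [28.7 30.6] R [-27.8 -23.9] P [-10.3  16.8]
10 L [27.5 30.6] R [-27.7 -23.9] P [-11.   16.1]
20 L [26.4 30.7] R [-27.4 -23.5] P [-11.6  15.4]
30 L [24.8 30.8] R [-27.5 -22.8] P [-12.   14.7]
40 L [21.9 30.8] R [-27.5 -19.6] P [-11.6  14.2]
50 L [19.8 30.6] R [-27.2 -16.5] P -
60 L [19.6 30.9] R - P -
70 L - R - P -
80 L - R - P -
90 L - R - P -
100 L - R - P -
```

```bash
python3 -m pendant '[[[-0.006,0,0,0,0,0,0],[0,0.014,0,0,0,-1,0],[0,0,0,0,0,0,0],[0.004,0,0,0,0,0,0],[0.007,0,0,0,0,0,0],[0.006,0,0,0,0,0,0],[0.002,0,0,0,0,0,0],[0,0,0,0,0,0,0],[0,0,0,0,0,0,0]]]'; python3 look.py
```

```text
t: 16.2
tcp_pos: [0.5105, -0.0398, 0.0469]
tool_rot: [0.744, 0.668, -0.0, -0.0]
force: [-0.2, 0.2, -0.3]
finger_gap: 0.001
gripper_force: 0.0
t 16.2 tool along -48.1 across -1.6 z 46.9 F along 0.15 [-0.15278498  0.17253205 -0.27577801]
0.07 along [-35.8  54.7] across [-23.2  16.5] yaw -0.002 ztop 0.0965
0.03 along [-20.6 -14.3] across [-9.2 18.4] yaw 0 ztop 0.0699
-40 L [26.1 35.8] R [-33.9 -22.9] P [-34.4   8. ]
-30 L [28.7 34.2] R [-31.7 -21.2] P -
-19 L [29.6 32.3] R [-29.5 -22. ] P [-9.1 17.3]
-9 L [29.7 30.3] R [-27.8 -23. ] P [-9.7 17. ]
0 L [29.5 30.6] R [-27.8 -24. ] P [-10.2  16.7]
10 L [29.1 30.6] R [-27.8 -24.4] P [-10.7  16.2]
20 L [28.4 30.8] R [-27.6 -24.7] P [-11.1  15.8]
30 L [27.8 30.8] R [-27.7 -24.9] P [-11.7  15.3]
40 L [26.7 30.9] R [-27.7 -24.8] P [-12.1  14.8]
50 L [25.2 30.9] R [-27.6 -24. ] P [-12.6  14.1]
60 L [23.8 30.8] R [-27.5 -22.8] P -
70 L - R - P -
80 L - R - P -
90 L - R - P -
100 L - R - P -
110 L - R - P -
```

```bash
python3 -m pendant '[[[-0.005,0,0,0,0,0,0],[0,-0.0045,0,0,0,0.4,0],[0,0,0,0,0,0,0],[0.003,0,0,0,0,0,0],[0.003,0,0,0,0,0,0],[0.0025,0,0,0,0,0,0],[0.0025,0,0,0,0,0,0],[0.0025,0,0,0,0,0,0],[0.0025,0,0,0,0,0,0],[0.0015,0,0,0,0,0,0],[0.0015,0,0,0,0,0,0],[0.0015,0,0,0,0,0,0]]]'; python3 look.py
```

```text
t: 17.45
tcp_pos: [0.5092, -0.0273, 0.0469]
tool_rot: [0.76, 0.65, 0.0, 0.0]
force: [0.3, -0.2, 0.7]
finger_gap: 0.0
gripper_force: 0.0
t 17.45 tool along -36.0 across 1.6 z 46.9 F along -0.19 [ 0.33342691 -0.24425771  0.65293536]
0.07 along [-23.5  55.3] across [-12.5  16.9] yaw -0.021 ztop 0.0973
0.03 along [-18.4  63.9] across [-13.2  14.7] yaw -0.052 ztop 0.0699
-30 L [30.1 34.3] R [-31.8 -22. ] P [-25.6  29.3]
-19 L [30.2 32.4] R [-29.6 -22.7] P [-9.4 17. ]
-9 L - R [-27.8 -23.3] P [-9.7 17.2]
0 L [29.7 30.5] R [-27.9 -24.1] P [-10.1  16.8]
10 L [29.1 30.7] R [-27.7 -24.2] P [-10.7  16.4]
20 L [28.1 30.7] R [-27.5 -24.2] P [-11.2  15.9]
30 L [27.1 30.9] R [-27.7 -24. ] P [-11.7  15.4]
40 L [25.7 30.9] R [-27.6 -23.6] P [-12.2  14.9]
50 L [23.9 30.8] R [-27.4 -22.5] P [-12.4  14.2]
60 L [21.1 30.8] R [-27.3 -18.2] P [-12.   13.8]
70 L [19.7 30.9] R [-27.1 -16.3] P -
80 L [19.7 31. ] R [-27.3 -16.2] P -
90 L - R - P -
100 L - R - P -
110 L - R - P -
120 L - R - P -
```

```bash
python3 -m pendant '[[[0.001,0,0,0,0,0,0],[0.001,0,0,0,0,0,0],[0.001,0,0,0,0,0,0],[0.001,0,0,0,0,0,0]]]'|sed -n '2p;4p'
python3 -m pendant '[[[0.001,0,0,0,0,0,0],[0.001,0,0,0,0,0,0],[0.001,0,0,0,0,0,0],[0.001,0,0,0,0,0,0]]]'|sed -n '2p;4p'; python3 look.py | head -3
```

```text
tcp_pos: [0.5099, -0.0245, 0.047]
force: [-0.2, -3.0, 2.2]
tcp_pos: [0.5115, -0.0226, 0.0476]
force: [-0.9, -6.2, 3.2]
t 18.3 tool along -30.9 across 0.0 z 47.6 F along -6.25 [-0.88657307 -6.1837084   3.15855828]
0.07 along [-18.5  60.3] across [-13.2  15.6] yaw -0.01 ztop 0.0908
0.03 along [-15.6  68.3] across [-13.6  14.3] yaw 0.099 ztop 0.0698
```

```bash
for i in 1; do python3 -m pendant '[[[0.001,0,0,0,0,0,0],[0.001,0,0,0,0,0,0],[0.001,0,0,0,0,0,0]]]'|sed -n '2p;4p'; done
python3 -m pendant '[[[0.001,0,0,0,0,0,0],[0.001,0,0,0,0,0,0],[0.001,0,0,0,0,0,0]]]'|sed -n '2p;4p'; python3 look.py | head -3
```

```text
tcp_pos: [0.511, -0.0191, 0.0472]
force: [0.8, -3.2, 2.1]
tcp_pos: [0.5106, -0.0159, 0.0467]
force: [-0.0, -3.4, 1.2]
t 18.95 tool along -24.6 across 2.0 z 46.7 F along -3.35 [-0.04665337 -3.3835945   1.1652338 ]
0.07 along [-12.   67.5] across [-13.   15.9] yaw -0.023 ztop 0.0969
0.03 along [68.  74.9] across [-13.5  14.4] yaw 0 ztop 0.0698
```

```bash
python3 -m pendant '[[[0.001,0,0,0,0,0,0],[0.001,0,0,0,0,0,0],[0.001,0,0,0,0,0,0]]]'|sed -n '2p;4p'
python3 -m pendant '[[[0.001,0,0,0,0,0,0],[0.001,0,0,0,0,0,0],[0.001,0,0,0,0,0,0]]]'|sed -n '2p;4p'; python3 look.py | head -3
```

```text
tcp_pos: [0.511, -0.0137, 0.0468]
force: [-0.7, -1.0, 0.3]
tcp_pos: [0.5115, -0.0113, 0.0468]
force: [-0.1, -0.2, -0.2]
t 19.6 tool along -19.8 across 1.8 z 46.8 F along -0.24 [-0.07549926 -0.23493021 -0.17053269]
0.07 along [-7.3 72.8] across [-13.   15.9] yaw -0.022 ztop 0.0969
0.03 along [-4.6 78.6] across [-13.4  14.4] yaw 0 ztop 0.0699
```

```bash
python3 -m pendant '[[[0.001,0,0,0,0,0,0],[0.001,0,0,0,0,0,0],[0.001,0,0,0,0,0,0]]]'|sed -n '2p;4p'; python3 look.py | head -3
python3 -m pendant '[[[0.001,0,0,0,0,0,0],[0.001,0,0,0,0,0,0],[0.001,0,0,0,0,0,0]]]'|sed -n '2p;4p'; python3 look.py | head -3
```

```text
tcp_pos: [0.5119, -0.009, 0.0469]
force: [0.5, 0.2, -0.6]
t 19.95 tool along -17.5 across 1.8 z 46.9 F along 0.25 [ 0.52645118  0.1676931  -0.6170723 ]
0.07 along [-5.  75.1] across [-12.8  16. ] yaw -0.022 ztop 0.0968
0.03 along [-1.6 81.6] across [-13.5  14.5] yaw -0.012 ztop 0.0699
tcp_pos: [0.5124, -0.0067, 0.0469]
force: [0.2, -0.4, -0.7]
t 20.3 tool along -15.2 across 1.7 z 46.9 F along -0.34 [ 0.22314749 -0.37696104 -0.69345258]
0.07 along [-2.7 87.6] across [-14.6  14.1] yaw -0.009 ztop 0.0965
0.03 along [12.6 99.1] across [-14.5  26.5] yaw 0 ztop 0.0698
```

```bash
python3 -m pendant '[[[0.001,0,0,0,0,0,0],[0.001,0,0,0,0,0,0],[0.001,0,0,0,0,0,0],[0.001,0,0,0,0,0,0],[0.001,0,0,0,0,0,0],[0.001,0,0,0,0,0,0]]]'|sed -n '2p;4p'; python3 look.py
```

```text
tcp_pos: [0.5131, -0.002, 0.0469]
force: [0.1, 0.5, -0.8]
t 20.95 tool along -10.4 across 1.7 z 46.9 F along 0.54 [ 0.1007563   0.52943762 -0.75895405]
0.07 along [ 2.2 89.5] across [-13.   15.6] yaw 0.005 ztop 0.0967
0.03 along [12.9 99.7] across [-28.7  28.8] yaw -0.038 ztop 0.0698
-10 L [21.2 30.1] R [-27.6 -18.7] P -
0 L [25.5 30.4] R [-27.8 -24.8] P [-25.2  29.1]
10 L [26.  30.4] R [-27.9 -25.2] P [-11.6  13.5]
19 L [26.8 30.5] R [-27.7 -25.8] P [-12.4  14.2]
30 L [27.2 30.8] R [-27.7 -25.9] P [-12.3  14.5]
40 L [27.5 31. ] R [-27.8 -26. ] P [-12.3  14.7]
49 L [27.4 30.9] R [-27.7 -25.6] P [-12.2  14.8]
60 L [27.1 31.1] R [-27.6 -25.1] P [-12.1  14.8]
70 L [26.7 31.2] R [-27.5 -24.7] P [-11.9  14.9]
80 L [25.8 31.2] R [-27.4 -23.2] P [-11.8  15. ]
90 L [24.3 34.4] R [-30.1 -21.1] P [-11.9  15. ]
100 L - R - P -
110 L - R - P -
120 L - R - P -
130 L - R - P -
139 L - R - P -
```

```bash
python3 -m pendant '[[[0.001,0,0,0,0,0,0],[0.001,0,0,0,0,0,0],[0.001,0,0,0,0,0,0],[0.001,0,0,0,0,0,0],[0.001,0,0,0,0,0,0]]]'|sed -n '2p;4p'
python3 -m pendant '[[[0.0005,0,0,0,0,0,0],[0.0005,0,0,0,0,0,0],[0.0005,0,0,0,0,0,0],[0.0005,0,0,0,0,0,0]]]'|sed -n '2p;4p'
python3 -m pendant '[[[0.0005,0,0,0,0,0,0],[0.0005,0,0,0,0,0,0]]]'|sed -n '2p;4p'
```

```text
tcp_pos: [0.5138, 0.0019, 0.0469]
force: [0.5, -0.2, -0.8]
tcp_pos: [0.514, 0.0034, 0.0469]
force: [0.4, -0.3, -0.4]
tcp_pos: [0.5141, 0.0043, 0.0469]
force: [-0.2, -1.0, -0.2]
```

```bash
python3 -m pendant '[[[0.0005,0,0,0,0,0,0],[0.0005,0,0,0,0,0,0]]]'|sed -n '2p;4p'
python3 -m pendant '[[[0.0005,0,0,0,0,0,0],[0.0005,0,0,0,0,0,0]]]'|sed -n '2p;4p'
```

```text
tcp_pos: [0.5143, 0.0051, 0.0469]
force: [0.2, 0.1, -0.2]
tcp_pos: [0.5144, 0.0058, 0.0469]
force: [0.9, -0.6, -0.4]
```

```bash
python3 -m pendant '[[[0.0005,0,0,0,0,0,0],[0.0005,0,0,0,0,0,0]]]'|sed -n '2p;4p'
python3 -m pendant '[[[0.0005,0,0,0,0,0,0],[0.0005,0,0,0,0,0,0]]]'|sed -n '2p;4p'; python3 look.py|head -3
```

```text
tcp_pos: [0.5145, 0.0067, 0.0469]
force: [0.2, -0.2, -0.6]
tcp_pos: [0.5146, 0.0074, 0.0469]
force: [0.6, 1.4, -0.1]
t 22.9 tool along -0.9 across 1.6 z 46.9 F along 1.43 [ 0.59558281  1.35812108 -0.12991201]
0.07 along [11.6 90.2] across [-13.   15.7] yaw 0.005 ztop 0.0971
0.03 along [ 91.  106.2] across [-28.6  28.6] yaw -0.129 ztop 0.0694
```

```bash
python3 -m pendant '[[[0.0005,0,0,0,0,0,0],[0.0005,0,0,0,0,0,0]]]'|sed -n '2p;4p'
python3 -m pendant '[[[0.0005,0,0,0,0,0,0],[0.0005,0,0,0,0,0,0]]]'|sed -n '2p;4p'
python3 -m pendant '[[[0.0005,0,0,0,0,0,0],[0.0005,0,0,0,0,0,0]]]'|sed -n '2p;4p'
```

```text
tcp_pos: [0.5146, 0.0077, 0.047]
force: [-1.1, -5.6, 0.7]
tcp_pos: [0.5146, 0.0078, 0.047]
force: [-1.8, -8.5, 0.4]
tcp_pos: [0.5147, 0.0078, 0.047]
force: [-1.8, -12.0, 1.3]
```

```bash
python3 -m pendant '[[[-0.0005,0,0,0,0,0,0],[0,0,0,0,0,0,0],[0,0,0,0,0,0,0],[0,0,0,0,0,0,0],[0,0,0,0,0,0,0],[0,0,0,0,0,0,0],[0,0,0,0,0,0,0],[0,0,0,0,0,0,0],[0,0,0,0,0,0,0],[0,0,0,0,0,0,0],[0,0,0,0,0,0,0],[0,0,0,0,0,0,0]]]'|sed -n '2p;4p'
python3 -m pendant '[[[-0.0005,0,0,0,0,0,0],[-0.0005,0,0,0,0,0,0],[-0.0005,0,0,0,0,0,0],[-0.001,0,0,0,0,0,0],[-0.002,0,0,0,0,0,0],[-0.005,0,0,0,0,0,0],[-0.01,0,0,0,0,0,0],[-0.02,0,0,0,0,0,0],[-0.02,0,0,0,0,0,0],[0,0,-0.03,0,0,0,0],[0,0,-0.05,0,0,0,0],[0,0,-0.05,0,0,0,0],[0,0,0,0,0,0,0],[0,0,0,0,0,0,0]]]'|sed -n '2p;4p'
python3 look.py; python3 - <<'E'
from h import *
s=snap("side");i=s["pixels"][180:250,225:320,::-1];cv2.imwrite("pics/z.png",cv2.resize(i,None,fx=7,fy=7,interpolation=cv2.INTER_CUBIC))
E
```

```text
tcp_pos: [0.5147, 0.0078, 0.047]
force: [-2.6, -8.6, 1.2]
tcp_pos: [0.5079, -0.038, 0.1518]
force: [-0.6, -0.0, -0.7]
t 26.15 tool along -46.8 across 1.2 z 151.8 F along -0.13 [-0.56823907 -0.03883417 -0.72663218]
0.07 along [18.  72.7] across [-13.4  15.3] yaw 0.013 ztop 0.09
0.03 along [ 9.7 17.9] across [-13.6  14.6] yaw 0 ztop 0.0698
-40 L [26. 36.] R [-33.8 -23.4] P -
-30 L [23.2 33.6] R [-31.  -20.7] P -
-19 L [21.3 31.5] R [-28.8 -18.7] P -
-9 L [20.3 30.2] R [-26.8 -17.2] P -
0 L [20.  30.6] R [-27.3 -17.2] P [-2.2 13.6]
10 L [19.9 30.3] R [-26.9 -18.2] P [-12.   14.1]
20 L [21.1 30.6] R [-26.5 -19.3] P [-12.2  14.4]
30 L [21.6 30.3] R [-27.  -19.8] P [-12.2  14.5]
40 L [22.  30.8] R [-26.7 -19.7] P [-12.2  14.6]
50 L [22.6 30.6] R [-27.  -20.1] P [-12.   14.9]
60 L [22.5 30.9] R [-26.7 -19.8] P [-12.3  14.8]
70 L [22.2 31.1] R [-26.8 -19.6] P [-11.8  14.9]
80 L [22.  30.9] R [-26.7 -19.3] P -
90 L [21.7 31.2] R [-26.4 -18.4] P -
100 L - R - P -
110 L - R - P -
```

View pics/z.png

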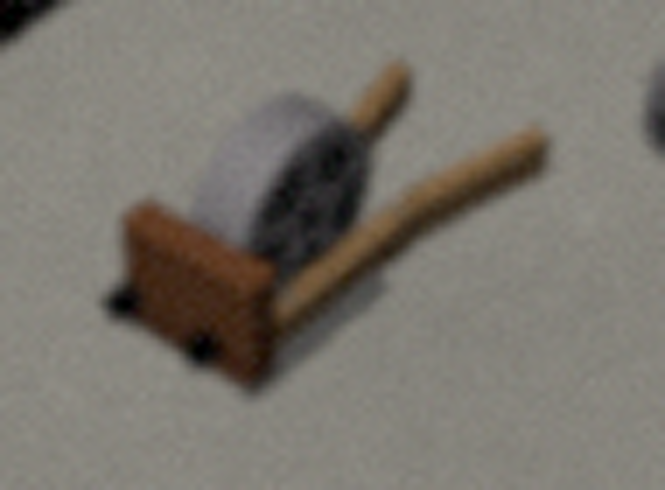

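The side crop shows the pulley upright in the lane at (280,190), against the stop at (200,290), with the fingers clear.

```bash
python3 -c "
from station import job
print(job.sign_off())"
```

```text
the job is handed in; nothing more can be done
None
```

The pulley is parked upright between the batten and the back stop; I leaned on it at about 9–12 N for just over a second, the fingers are clear, and I handed the job in at about 26 s.

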